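# Set the siding route on the model railway's switch boxes

### The job

Set the route on the model railway with the closed fingertips: press down the raised, white-striped half of the yellow rocker until it has tipped fully over (power on), then do the same with the blue rocker (siding chosen), and last press the green button all the way down for a moment and let it spring back up (points thrown). Work strictly in that order and do not press the red button. Only press: the switch boxes must not be lifted, tipped or shoved out of place, and the models, jars, bottle and brush standing around are to be left where they are.

Things in the scene. Friction and masses are not known exactly. Their poses are not given: they have to be found in the camera images.
- yellow_box: loose dark grey switch box (0.3 to 0.7 kg), 100 x 76 mm along its x, y, 36 mm tall, yellow rocker on top. Origin: centre of underside. Rocker: shallow V, 58 mm along box x, 30 mm wide, pivot over the box centre along box y. Its raised, white-striped half lies on the box's +x side; fully pressed, that half is level, its top 44 mm above the table. +x points roughly away from the robot
- yellow_rocker (a joint): yellow rocker angle in rad: 0 to 0.06 at the start (off, striped half raised), 0.40 fully over (on, striped half level). Stiff, with no spring: it stays where it is left. About 3 N on the middle of the striped half moves it; it stops dead at 0.40
- yellow_press (a point): middle of the striped half's top face, 20 mm from the valley of the V; it moves with the yellow rocker: about 51 mm above the table when off; when on, 44 mm above the table and 20 mm from the box centre along box +x
- blue_box: loose dark grey switch box (0.3 to 0.7 kg), 100 x 76 mm along its x, y, 36 mm tall, blue rocker on top. Origin: centre of underside. Rocker: shallow V, 58 mm along box x, 30 mm wide, pivot over the box centre along box y. Its raised, white-striped half lies on the box's +x side; fully pressed, that half is level, its top 44 mm above the table. +x points roughly towards the robot
- blue_rocker (a joint): blue rocker angle in rad: 0 to 0.06 at the start (off, striped half raised), 0.40 fully over (on, striped half level). Stiff, with no spring: it stays where it is left. About 3 N on the middle of the striped half moves it; it stops dead at 0.40
- blue_press (a point): middle of the striped half's top face, 20 mm from the valley of the V; it moves with the blue rocker: about 51 mm above the table when off; when on, 44 mm above the table and 20 mm from the box centre along box +x
- green_box: loose dark grey switch box (0.3 to 0.7 kg, rubber feet), 100 x 76 mm along its x and y, 36 mm tall, with a round green push button, 34 mm across, at the centre of its top. Origin: centre of its underside, on the table
- green_button (a joint): green button travel in m: 0 up, 0.006 fully down. Sprung: 1.5 N starts it, about 5 N takes it fully down, and it springs back up
- green_press (a point): centre of the green button's top face, 48 mm above the table when up, 42 mm when down
- red_box: loose dark grey switch box (0.3 to 0.7 kg, rubber feet), 100 x 76 mm along its x and y, 36 mm tall, with a round red push button, 34 mm across, at the centre of its top. Origin: centre of its underside, on the table. Not part of the job
- red_button (a joint): red button travel in m: 0 up, 0.006 fully down. Sprung: 1.5 N starts it, about 5 N takes it fully down, and it springs back up
- red_press (a point): centre of the red button's top face, 48 mm above the table when up, 42 mm when down
- paint_jar: green paint jar with a white lid, 38 mm across, 45 mm tall. A loose bystander: leave it alone. Origin: centre of its underside
- glue_bottle: white glue bottle with a red cap, 34 mm across, 85 mm tall. A loose bystander: leave it alone. Origin: centre of its underside
- model_house: model house, 38 x 32 mm, about 48 mm tall, tiled roof. A loose bystander: leave it alone. Origin: centre of its underside
- wagon: red model railway wagon, 96 x 30 mm, 41 mm tall. A loose bystander: leave it alone. Origin: centre of its underside (its axis lies along its x)
- tree: model fir tree on a round foot, 48 mm across, 90 mm tall. A loose bystander: leave it alone. Origin: centre of its underside
- yellow_jar: yellow paint jar with a white lid, 38 mm across, 45 mm tall. A loose bystander: leave it alone. Origin: centre of its underside
- brush: paint brush with a blue handle lying down, 170 mm long, 12 mm wide. A loose bystander: leave it alone. Origin: centre of its underside (its axis lies along its x)
There are look-alikes about, which are no part of the job. Leave any orange look-alike of the yellow_box alone.

How it is judged:
On the way, in this order (a step that is already met when the one before it is completed fails the run):
1. the yellow rocker is tipped fully over (value of joint yellow_rocker above 0.35 rad and not (value of joint blue_rocker above 0.35 rad)), for 0.1 s.
2. then the blue rocker is tipped fully over (value of joint each of yellow_rocker, blue_rocker above 0.35 rad), for 0.1 s.
3. then the green button is pressed all the way down (all of step 2 and value of joint green_button above 0.0045 m), for 0.05 s.
At the end, for the whole second after the job is handed in: Both rockers fully over (at least 0.35 of 0.40 rad), green and red buttons up (within 1.5 mm), all four boxes upright, at rest and within 25 mm of where they stood, bystanders within 30 mm of where they stood (all of step 2 and value of joint each of green_button, red_button below 0.0015 m and distance of each of yellow_box, blue_box, green_box, red_box from where it was at the start of the episode below 0.025 m and angle between each of yellow_box, blue_box, green_box, red_box's own z axis and vertical below 0.1 rad and linear speed of each of yellow_box, blue_box, green_box, red_box below 0.02 m/s and distance of each of paint_jar, glue_bottle, model_house, wagon, tree, yellow_jar, brush from where it was at the start of the episode below 0.03 m); the robot touches nothing.
It fails at once if the blue rocker is tipped over while the yellow one is not on (value of joint blue_rocker above 0.2 rad and not (value of joint yellow_rocker above 0.35 rad)).
It fails at once if the green button is pressed before both rockers are on (value of joint green_button above 0.003 m and (not (value of joint yellow_rocker above 0.35 rad) or not (value of joint blue_rocker above 0.35 rad))).
It fails at once if the red button is pressed (value of joint red_button above 0.002 m).
It fails at once if a switch box is lifted (10 mm), tipped (0.15 rad) or shoved (25 mm) (height (world z) of any of yellow_box, blue_box, green_box, red_box above 0.01 m or angle between any of yellow_box, blue_box, green_box, red_box's own z axis and vertical above 0.15 rad or distance of any of yellow_box, blue_box, green_box, red_box from where it was at the start of the episode above 0.025 m).
It fails at once if a bystander is lifted, shoved (30 mm) or knocked over (distance of any of paint_jar, glue_bottle, model_house, wagon, tree, yellow_jar, brush from where it was at the start of the episode above 0.03 m or angle between any of paint_jar, glue_bottle, model_house, wagon, tree, yellow_jar's own z axis and vertical above 0.5 rad).
It also fails if it takes over 48 s, if anything falls off the work surface, if the arm or the gripper's body presses on something with over 40 N, if the wrist force passes 120 N, or if a joint passes its speed limit or range.

### The arm

A 6-joint arm with a two-finger parallel gripper is mounted at the origin on the work surface. World frame = base frame: x ahead of the robot, y to its left, z up, the work surface at z = 0. Lengths are in m, angles in rad, forces in N, time in s.
With the tool pointing down it reaches from about 0.375 to 0.9 m from the base axis. Payload 3.1 kg.
Tool frame: the origin (TCP) lies at the very end of the fingers, on their centre line; the grasp point (between the pads) lies 19 mm behind it; z points along the fingers, y is the line along which they close (so a half turn about z gives the same grasp; the last joint's range is limited). The gripper opens to 85 mm and grips with 20 to 120 N. Pads are 22 mm wide; open, the fingers measure 114 mm over their backs; the gripper's body (76 mm by 85 mm) begins 54 mm behind the grasp point. The pads swing forward as they close: fully open they stand 13 mm farther back than shut.
Start: joints at [-1.391, 0.527, 1.433, -0, 1.181, -0.178], TCP at [0.219, -0.585, 0.231] pointing down, gripper open.
Joint ranges: [-3.08, 3.08], [-0.75, 2.2], [0.22, 2.44], [-1.43, 4.57], [0, 2.65], [-2.85, 2.85]. Speed limits (rad/s): [2.79, 2.79, 3.14, 3.14, 3.14, 3.14].

### API

Orientations are given as a unit quaternion [x, y, z, w].
In Python, from station import manip, vision gives the robot as it stands.
- The arm moves only by the tool drive_tool, never from a script. Its argument "deltas" is a list that holds one entry, the list of rows, each a list of 4 numbers: the shift along the tool's x, y, z in mm, then the turn about the tool's z in rad. A call has 1 to 5 rows; each row is the pose to reach, as a shift and turn from the pose commanded when the call began, along the tool's axes at that moment; what a row does not reach only later rows make up. A row lasts 1/12 s, in which the tool goes at most 41.7 mm and 7.16 degrees, less where a joint would pass 70% of its speed; a pose out of reach is approached as far as the arm can. A call with a gripper value outside its range is refused whole. "jaw" is the finger opening in mm, from 0 to 85.4, set as the call begins (left out, the last holds). The fingers move at their own pace and stop on an object; "force" is the grip in N (left out, the last holds). Time passes only in rows, so rows that repeat a pose let the fingers close. It gives the time, the measured TCP pose, the force, the opening and the grip force at its end, in the units of the state.
- manip.sense(): the state, without advancing time (a new reading comes with each control period).
- vision.snapshot(name): name is "scene" or "top" or "wrist"; returns the picture (420x560x3 uint8, red, green, blue); there is no depth.
- vision.camera_model(name): a dict with "camera_matrix" (3x3 intrinsics, pixels), "D" ([k1, k2, p1, p2, k3] as OpenCV has them; the pictures are not rectified), "rvec" (rotation vector, rad) and "tvec" (3), from world to camera coordinates, as OpenCV has them. Camera axes: x right, y down, z forward; pixel columns grow to the right and rows downward; lengths in m; the calibration is good to about 2 mm. A picture is of the moment at which its call begins: read the wrist's pose just before it. camera_model takes no time and is no camera call; for the wrist camera it gives the pose at the moment of the call.
- manip.sign_off(): hands the job in; it is judged then, once.
The state is a dict: "t": time; "q": joint angles; "qd": joint speeds; "tau": joint torques, N m; "tcp_pos": TCP position; "tool_rot": TCP orientation; "force": force on the tool from outside, world axes, zero at the start; "ft_torque": the same for the moment, N m; "finger_gap": opening from 0.0 (shut) to 1.0 (fully open); "gripper_force": force on a finger pad.
Only numpy, scipy, OpenCV 4.12 (cv2) and the standard library are available. Lean on these libraries where they do the work, as an engineer would, in place of code of your own. Each camera call takes 0.05 s, during which the arm holds its last target. There are 200 camera calls.

## Working session

There is one attempt and no reset: what is moved stays moved. The work goes in short steps, Python scripts to look and compute and a tool call to move; the robot and the scene stay as the last step left them, time stands still between calls to the robot, and variables do not carry over. Pictures are saved under pics/ and viewed, at most 10 in all, crops included, and the job is handed in when it is done.

Besides the shell and the picture viewer there is one more tool, called after "Emit:" as name(argument=value, ...) on one line, values as JSON. drive_tool: Moves the arm, as the interface text tells. Its arguments: {"type":"object","properties":{"deltas":{"type":"array"},"jaw":{"type":"number"},"force":{"type":"number"}},"required":["deltas"]}

```bash
mkdir -p pics
python3 - <<'E'
from station import manip, vision
import cv2
for n in("top","scene"):
    im=vision.snapshot(n); cv2.imwrite(f"pics/{n}0.png",im[:,:,::-1])
    m=vision.camera_model(n); print(n,m)
s=manip.sense(); print(s["t"],s["tcp_pos"],s["tool_rot"],s["force"])
E
```

```text
top {'camera_matrix': array([[407.3723923 ,   0.        , 280.48229926],
       [  0.        , 407.3723923 , 214.85632196],
       [  0.        ,   0.        ,   1.        ]]), 'D': array([0.03898127, 0.        , 0.        , 0.        , 0.        ]), 'rvec': array([ 2.17257594, -2.18731691,  0.05510017]), 'tvec': array([0.01952528, 0.51917328, 0.84940471])}
scene {'camera_matrix': array([[398.90050121,   0.        , 283.31768322],
       [  0.        , 398.90050121, 213.29653995],
       [  0.        ,   0.        ,   1.        ]]), 'D': array([-0.08642385,  0.        ,  0.        ,  0.        ,  0.        ]), 'rvec': array([ 1.64872317,  2.14610173, -0.65747639]), 'tvec': array([ 0.14027515, -0.40277963,  1.15537705])}
0.1 [ 0.21937359 -0.58456217  0.23043945] [ 9.83949808e-01  1.78442838e-01 -1.56219896e-05 -9.63942380e-04] [-0.07303119  0.39804162 -0.7291089 ]
```

View pics/top0.png

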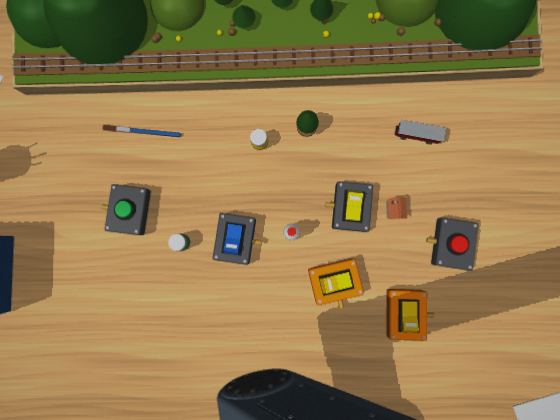

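View pics/scene0.png

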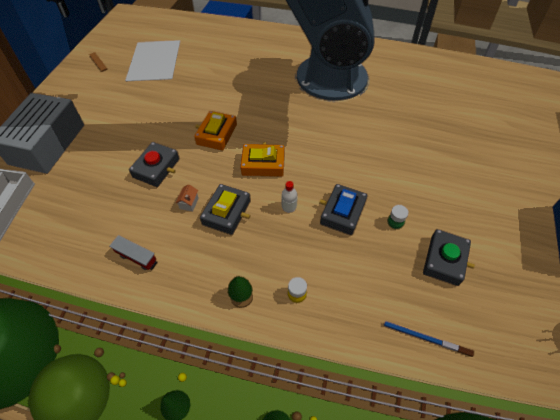

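The top view shows the dark grey yellow box at (353,206), blue (235,238), green (127,209) and red (458,243). Two orange look-alikes stand at (336,282) and (407,315). The dark grey box at (353,206) fits yellow_box, because its body is grey and its white stripe is on the far side. I'll measure it and confirm in a crop.

```bash
cat > h.py <<'E'
import cv2, numpy as np
from station import manip, vision
def ray(n,uv):
    m=vision.camera_model(n); R=cv2.Rodrigues(np.array(m["rvec"]))[0]
    p=cv2.undistortPoints(np.array(uv,float).reshape(1,1,2),m["camera_matrix"],m["D"])[0,0]
    return -R.T@m["tvec"], R.T@np.array([p[0],p[1],1])
def plane(n,uv,z):
    o,d=ray(n,uv); return o+d*(z-o[2])/d[2]
def tri(a,b):
    (o,d),(p,e)=ray("top",a),ray("scene",b)
    s=np.linalg.lstsq(np.c_[d,-e],p-o,rcond=None)[0]
    A,B=o+d*s[0],p+e*s[1]; return (A+B)/2,np.linalg.norm(A-B)
def blob(im,near,lo,hi,r=28):
    h=cv2.cvtColor(im,cv2.COLOR_BGR2HSV); m=cv2.inRange(h,lo,hi)
    k=np.zeros_like(m); cv2.circle(k,near,r,255,-1); m&=k
    n,l,st,c=cv2.connectedComponentsWithStats(m); i=1+np.argmax(st[1:,4])
    m=(l==i).astype(np.uint8); ct=max(cv2.findContours(m,0,2)[0],key=cv2.contourArea)
    return c[i],st[i,4],cv2.minAreaRect(ct)
E
python3 - <<'E'
from h import *
t=cv2.imread("pics/top0.png"); s=cv2.imread("pics/scene0.png")
Y=((22,140,90),(35,255,255));B=((100,140,60),(125,255,255));G=((50,120,40),(85,255,255));W=((0,0,150),(180,70,255))
P={}
for nm,a,b,c in(("yellow",(353,206),(226,204),Y),("blue",(235,238),(345,204),B),("green",(125,209),(451,252),G)):
    A=blob(t,a,*c);C=blob(s,b,*c); print(nm,A,C[:2],tri(A[0],C[0]))
    D=blob(t,a,*((0,0,20),(180,255,95)),36); print("  box rect",D[1:])
    if nm!="green":
        A=blob(t,a,*W,r=16);C=blob(s,b,*W,r=20); print("  stripe",A[:2],C[:2],tri(A[0],C[0]))
def crop(im,x,y,w,h,k): return cv2.resize(im[y:y+h,x:x+w],(w*k,h*k),interpolation=cv2.INTER_CUBIC)
o=np.vstack([np.hstack([crop(t,305,165,130,60,3),crop(t,205,205,130,60,3)]),
 np.hstack([crop(s,160,170,130,75,3),crop(s,300,170,130,75,3)]), np.hstack([crop(t,300,255,130,60,3),crop(t,60,180,130,60,3)])])
cv2.imwrite("pics/crop1.png",o); print(o.shape)
E
```

```text
yellow (array([353.40306122, 206.21938776]), np.int32(392), ((353.6732482910156, 205.267333984375), (15.124565124511719, 29.453102111816406), 5.710593223571777)) (array([223.90883191, 203.14245014]), np.int32(351)) (array([ 0.53491652, -0.13547976,  0.03383519]), np.float64(0.0013959986391026088))
  box rect (np.int32(1332), ((352.24273681640625, 205.95167541503906), (37.923641204833984, 48.020809173583984), 5.440331935882568))
  stripe (array([354.97142857, 197.54285714]), np.int32(35)) (array([220.28571429, 205.42857143]), np.int32(21)) (array([ 0.551412  , -0.13629357,  0.04772317]), np.float64(0.002273057539819074))
blue (array([232.65994962, 238.06801008]), np.int32(397), ((232.27972412109375, 238.7283935546875), (15.440295219421387, 29.84084129333496), 8.972626686096191)) (array([344.36170213, 203.3556231 ]), np.int32(329)) (array([0.4703895 , 0.11579098, 0.03604857]), np.float64(0.0009133125086131315))
  box rect (np.int32(1280), ((234.16757202148438, 238.1054229736328), (37.17108154296875, 47.98448944091797), 8.972626686096191))
  stripe (array([230.94736842, 245.68421053]), np.int32(38)) (array([347.68965517, 194.62068966]), np.int32(29)) (array([0.45465267, 0.11822062, 0.04783955]), np.float64(0.0019809250582852886))
green (array([123.31687243, 208.75308642]), np.int32(243), ((123.5, 209.0), (16.0, 17.0), 90.0)) (array([450.86938776, 251.11428571]), np.int32(245)) (array([0.53289881, 0.34343167, 0.03870364]), np.float64(0.0021423130264297536))
  box rect (np.int32(1627), ((127.84999084472656, 209.04998779296875), (40.446510314941406, 47.65899658203125), 8.130102157592773))
(585, 780, 3)
```

View pics/crop1.png

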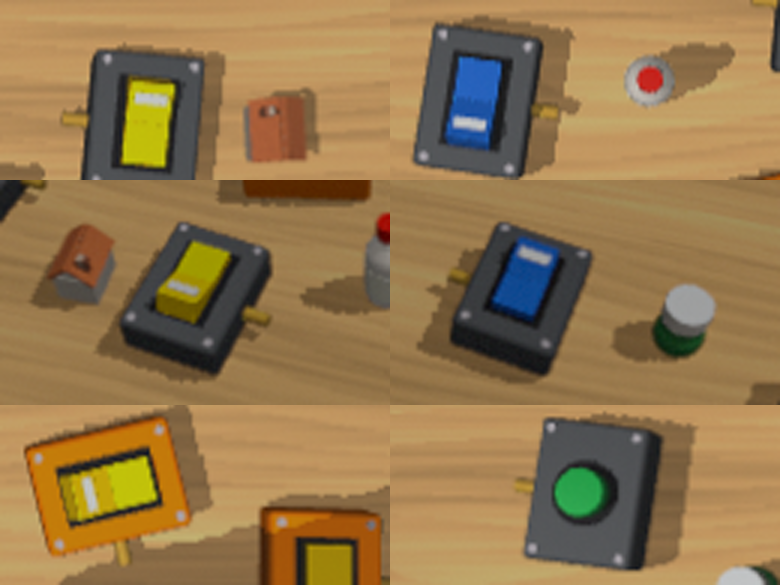

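The crops confirm it: yellow_box has a grey body with its stripe on the far end, blue's stripe is on the near end, and the orange boxes are look-alikes. Next I'll get the box centres and axes from the four corner screws.

```bash
cat >> h.py <<'E'
def screws(im,rect,n):
    """corner screws: brightest low-saturation spot near each corner of the box rect"""
    h=cv2.cvtColor(im,cv2.COLOR_BGR2HSV); g=np.where(h[...,1]<70,h[...,2],0).astype(np.uint8)
    out=[]
    for c in cv2.boxPoints(rect):
        p=c+(np.array(rect[0])-c)*0.17; x,y=np.round(p).astype(int)
        w=g[y-4:y+5,x-4:x+5].astype(float); w=np.clip(w-110,0,None)
        yy,xx=np.mgrid[y-4:y+5,x-4:x+5]; out.append(((w*xx).sum()/w.sum(),(w*yy).sum()/w.sum()))
    return out
E
python3 - <<'E'
from h import *
t=cv2.imread("pics/top0.png"); s=cv2.imread("pics/scene0.png")
for nm,a in(("yellow",(353,206)),("blue",(235,238)),("green",(125,209))):
    D=blob(t,a,(0,0,20),(180,255,95),36)
    sc=screws(t,D[2],"top"); W=np.array([plane("top",p,.037)[:2] for p in sc])
    c=W.mean(0); e=[W[1]-W[0],W[2]-W[1],W[3]-W[2],W[0]-W[3]]; L=[round(float(np.linalg.norm(v))*1e3,1) for v in e]
    v=max(e,key=np.linalg.norm); v=v*np.sign(v[0]); print(nm,np.round(sc,1).tolist(),c.round(4),L,"axis deg",round(float(np.degrees(np.arctan2(v[1],v[0]))),1))
print("stripes@51mm",plane("top",(354.97,197.54),.051),plane("top",(230.95,245.68),.051),"green@48",plane("top",(123.3,208.75),.048))
E
```

```text
yellow [[336.6, 224.7], [340.4, 184.0], [369.3, 186.8], [365.7, 227.6]] [ 0.5359 -0.1348] [85.3, 60.1, 85.1, 60.0] axis deg -6.2
blue [[215.8, 256.6], [222.3, 215.9], [250.5, 220.0], [244.2, 260.8]] [0.4701 0.1141] [85.2, 59.4, 85.2, 59.6] axis deg -8.7
green [[107.0, 227.2], [113.3, 186.9], [143.0, 190.7], [nan, nan]] [nan nan] [85.0, 62.5, nan, nan] axis deg -7.6
stripes@51mm [ 0.55138356 -0.13685361  0.051     ] [0.45486187 0.11679616 0.051     ] green@48 [0.53219242 0.33857168 0.048     ]h.py:26: RuntimeWarning: invalid value encountered in scalar divide
  yy,xx=np.mgrid[y-4:y+5,x-4:x+5]; out.append(((w*xx).sum()/w.sum(),(w*yy).sum()/w.sum()))
```

Emit:
drive_tool(deltas=[[[30, -19, 0, 0], [63, -40, 0, 0], [97, -62, 0, 0], [131, -83, 0, 0], [165, -105, 0, 0]]], jaw=0)

```text
t: 0.52
tcp_pos: [0.3377, -0.4272, 0.2309]
tool_rot: [0.984, 0.178, -0.0, -0.0]
force: [1.1, 0.0, -0.3]
finger_gap: 0.298
gripper_force: 0.0
```

Emit:
drive_tool(deltas=[[[34, -22, 0, 0], [68, -43, 0, 0], [101, -65, 0, 0], [135, -86, 0, 0], [169, -108, 0, 0]]])

```text
t: 0.93
tcp_pos: [0.4581, -0.2667, 0.2311]
tool_rot: [0.984, 0.178, -0.0, -0.0]
force: [0.1, 0.2, -0.3]
finger_gap: 0.003
gripper_force: 0.0
```

Emit:
drive_tool(deltas=[[[34, -22, 20, 0.11], [68, -43, 40, 0.22], [101, -65, 60, 0.33], [130, -82, 80, 0.44], [138, -88, 100, 0.467]]])

```text
t: 1.35
tcp_pos: [0.5584, -0.1343, 0.1308]
tool_rot: [0.999, -0.055, 0.001, -0.0]
force: [0.3, -0.2, -0.4]
finger_gap: -0.002
gripper_force: 0.0
```

```bash
cat >> h.py <<'E'
from scipy.spatial.transform import Rotation as Ro
def go(target,yaw=None):
    s=manip.sense(); R=Ro.from_quat(s["tool_rot"]).as_matrix(); x=R[:,0]
    y=np.degrees(np.arctan2(x[1],x[0])); d=R.T@(np.array(target)-s["tcp_pos"])*1e3
    print("t",s["t"],"tcp",np.round(s["tcp_pos"],4),"yaw",y.round(1),"delta mm",d.round(1),"turn",None if yaw is None else round(np.radians(y-yaw),3),"F",np.round(s["force"],2),"gap",s["finger_gap"])
E
python3 - <<'E'
from h import *
go((.5558,-.137,.044),-6.2)
im=vision.snapshot("wrist")[:,:,::-1]; cv2.imwrite("pics/w1.png",im)
m=vision.camera_model("wrist")
for P in((.5359,-.1348,.044),(.5558,-.137,.051),tuple(manip.sense()["tcp_pos"])):
    print(cv2.projectPoints(np.array([P]),m["rvec"],m["tvec"],m["camera_matrix"],m["D"])[0].ravel())
E
```

```text
t 1.35 tcp [ 0.5584 -0.1343  0.1308] yaw -6.3 delta mm [-2.5  3.  86.8] turn -0.001 F [ 0.32 -0.2  -0.43] gap -0.0015491026985631194
[287.07928533 243.73046421]
[287.57059258 220.62118867]
[279.59484455 276.93255288]
```

View pics/w1.png

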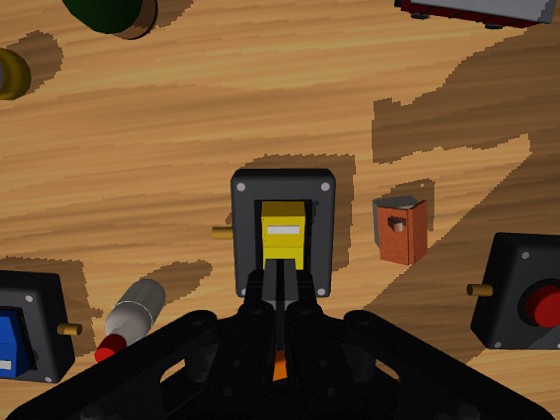

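The wrist view shows the yellow stripe at (283,230), under the fingers' line. It sits within about 3 mm of the prediction, with the closed fingers in line with it. Now I'll go down.

Emit:
drive_tool(deltas=[[[-2, 1.5, 30, 0], [-2, 1.5, 60, 0], [-2, 1.5, 68, 0], [-2, 1.5, 74, 0], [-2, 1.5, 77, 0]]])

```text
t: 1.82
tcp_pos: [0.5534, -0.1393, 0.0541]
tool_rot: [0.999, -0.054, -0.0, -0.0]
force: [-0.8, 1.2, 2.5]
finger_gap: -0.001
gripper_force: 0.9
```

Emit:
drive_tool(deltas=[[[0, 0, 3, 0], [0, 0, 6, 0], [0, 0, 9, 0], [0, 0, 10.5, 0], [0, 0, 10.5, 0]]])

```text
t: 2.23
tcp_pos: [0.555, -0.1396, 0.0446]
tool_rot: [0.999, -0.054, 0.002, 0.001]
force: [2.3, -0.5, 2.2]
finger_gap: -0.002
gripper_force: 1.2
```

Emit:
drive_tool(deltas=[[[0, 0, 0.5, 0], [0, 0, 1, 0], [0, 0, 1.5, 0], [0, 0, 1.5, 0]]])

```text
t: 2.57
tcp_pos: [0.5549, -0.1396, 0.0439]
tool_rot: [0.999, -0.054, 0.002, 0.001]
force: [1.3, 0.1, 10.9]
finger_gap: 0.0
gripper_force: 5.0
```

The force jumped to 11 N at z = 43.9 mm, which is the hard stop. I'll lift and check.

Emit:
drive_tool(deltas=[[[0, 0, -10, 0], [0, 0, -40, 0], [0, 0, -75, 0], [0, 0, -105, 0], [0, 0, -105, 0]]])

```text
t: 2.98
tcp_pos: [0.5561, -0.1401, 0.1529]
tool_rot: [0.999, -0.054, 0.004, 0.002]
force: [0.1, 0.1, 0.4]
finger_gap: -0.001
gripper_force: 0.0
```

Run:
```python
from h import *
go((.4503,.1171,.15),-8.7)
w=vision.snapshot("wrist")[:,:,::-1]; s=vision.snapshot("scene")[:,:,::-1]; t=vision.snapshot("top")[:,:,::-1]
cv2.imwrite("pics/t1.png",t);cv2.imwrite("pics/s1.png",s)
c=lambda im,x,y,w,h,k:cv2.resize(im[y:y+h,x:x+w],(w*k,h*k),interpolation=cv2.INTER_CUBIC)
cv2.imwrite("pics/c2.png",np.hstack([c(w,200,130,160,180,2),c(np.ascontiguousarray(s),160,150,160,120,3)[:360]]))
```

```text
t 2.9833 tcp [ 0.5561 -0.1401  0.1529] yaw -6.2 delta mm [-132.9 -244.3    1. ] turn 0.044 F [0.12 0.07 0.39] gap -0.0012205029249228257
```

View pics/c2.png

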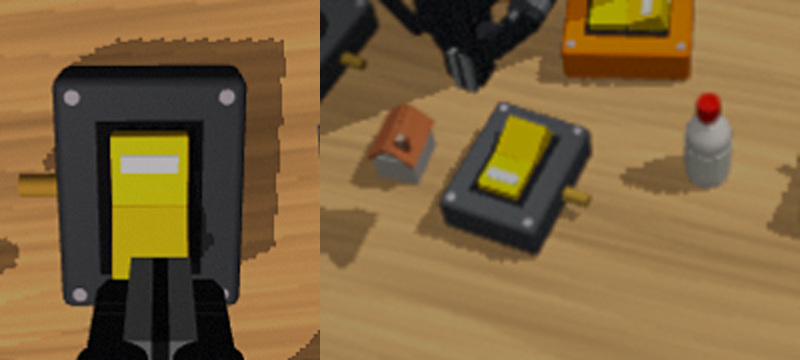

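Yellow is fully over: its striped half lies level and the near half is raised. On to blue.

Emit:
drive_tool(deltas=[[[-18, -33, 0, 0], [-36, -66, 0, 0], [-54, -99, 0, 0], [-72, -132, 0, 0], [-90, -165, 0, 0]]])

```text
t: 3.55
tcp_pos: [0.479, 0.0363, 0.1454]
tool_rot: [0.999, -0.055, -0.003, -0.0]
force: [0.4, 0.2, 0.1]
finger_gap: 0.002
gripper_force: 0.0
```

Emit:
drive_tool(deltas=[[[-18, -33, 0, 0.044], [-36, -66, 0, 0.044], [-43, -79, 0, 0.044], [-43, -79, 10, 0.044], [-43, -79, 20, 0.044]]])

```text
t: 3.97
tcp_pos: [0.4454, 0.1194, 0.1259]
tool_rot: [0.997, -0.074, -0.002, 0.0]
force: [-0.0, -0.0, -0.2]
finger_gap: 0.002
gripper_force: 0.0
```

Emit:
drive_tool(deltas=[[[0, 0, 2, 0], [0, 0, 3, 0], [0, 0, 3, 0]]])

```text
t: 4.22
tcp_pos: [0.4469, 0.1178, 0.1234]
tool_rot: [0.997, -0.076, -0.001, 0.0]
force: [-0.8, 0.5, 0.4]
finger_gap: -0.005
gripper_force: 0.0
```

Run:
```python
from h import *
go((.4503,.1171,.044),-8.7)
im=np.ascontiguousarray(vision.snapshot("wrist")[:,:,::-1]); 
m=vision.camera_model("wrist")
for P in((.4701,.1141,.044),(.4503,.1171,.051),(.5030,.0725,.0)):
    u=cv2.projectPoints(np.array([P]),m["rvec"],m["tvec"],m["camera_matrix"],m["D"])[0].ravel();print(u)
cv2.imwrite("pics/w2.png",im)
```

```text
t 4.2167 tcp [0.4469 0.1178 0.1234] yaw -8.7 delta mm [ 3.8  0.1 79.4] turn -0.001 F [-0.78  0.47  0.37] gap -0.00492731702109537
[279.91004646 186.70682348]
[279.96295778 218.59277543]
[327.66972311 122.61029053]
```

View pics/w2.png

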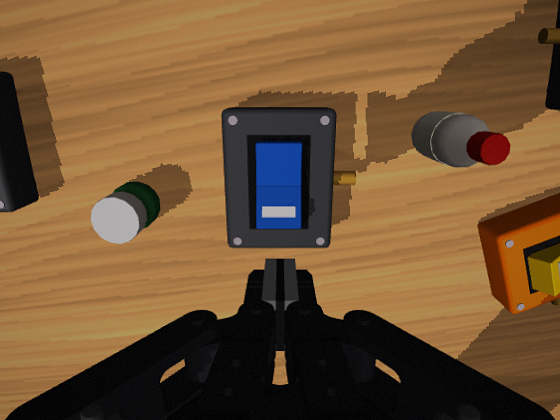

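The wrist view puts the blue stripe at (279,212), matching the prediction of (280,219). The glue bottle and jar are clear of the descent. Pressing.

Emit:
drive_tool(deltas=[[[4, 0, 25, 0], [4, 0, 50, 0], [4, 0, 60, 0], [4, 0, 66, 0], [4, 0, 69, 0]]])

```text
t: 4.68
tcp_pos: [0.4516, 0.1172, 0.0547]
tool_rot: [0.997, -0.076, -0.001, 0.0]
force: [0.2, -0.1, 1.4]
finger_gap: -0.002
gripper_force: 0.0
```

Emit:
drive_tool(deltas=[[[0, 0, 3, 0], [0, 0, 6, 0], [0, 0, 9, 0], [0, 0, 11, 0], [0, 0, 11.5, 0]]])

```text
t: 5.1
tcp_pos: [0.4514, 0.1175, 0.044]
tool_rot: [0.997, -0.076, -0.0, -0.0]
force: [-2.6, 0.4, 7.6]
finger_gap: 0.002
gripper_force: 4.2
```

Emit:
drive_tool(deltas=[[[0, 0, 0.5, 0], [0, 0, 0.8, 0], [0, 0, 0.8, 0]]])

```text
t: 5.35
tcp_pos: [0.4514, 0.1175, 0.0439]
tool_rot: [0.997, -0.076, 0.0, -0.0]
force: [-3.5, -0.9, 10.2]
finger_gap: -0.004
gripper_force: 5.0
```

Emit:
drive_tool(deltas=[[[0, 0, -10, 0], [0, 0, -35, 0], [0, 0, -70, 0], [0, 0, -100, 0], [0, 0, -100, 0]]])

```text
t: 5.77
tcp_pos: [0.4563, 0.1177, 0.148]
tool_rot: [0.997, -0.076, 0.007, -0.001]
force: [1.8, 0.4, -0.4]
finger_gap: 0.0
gripper_force: 0.0
```

Run:
```python
from h import *
w,s,t=[np.ascontiguousarray(vision.snapshot(n)[:,:,::-1]) for n in("wrist","scene","top")]
c=lambda im,x,y,w,h,k:cv2.resize(im[y:y+h,x:x+w],(w*k,h*k),interpolation=cv2.INTER_CUBIC)
cv2.imwrite("pics/c3.png",np.hstack([c(w,200,100,160,180,2),c(s,290,150,160,120,3)]))
G=((50,120,60),(85,255,255))
A=blob(t,(125,209),*G);C=blob(s,(451,252),*G);print(A[:2],C[:2],tri(A[0],C[0]),plane("top",A[0],.047),plane("scene",C[0],.047))
for k in((107,227.2),(143,190.7)):print(plane("top",k,.037))
go((.533,.3395,.15),-7.6)
```

```text
(array([123.05555556, 208.64957265]), np.int32(234)) (array([451.25560538, 250.68609865]), np.int32(223)) (array([0.53295279, 0.34340292, 0.04054737]), np.float64(0.00245994156909735)) [0.53248781 0.33947905 0.047     ] [0.536734   0.34258275 0.047     ]
[0.49494558 0.3758854  0.037     ]
[0.57067272 0.30270856 0.037     ]
t 5.9167 tcp [0.4522 0.1174 0.1433] yaw -8.7 delta mm [  46.2 -231.7   -6.5] turn -0.02 F [ 0.12  0.09 -0.42] gap 0.0011559724653698229
```

View pics/c3.png

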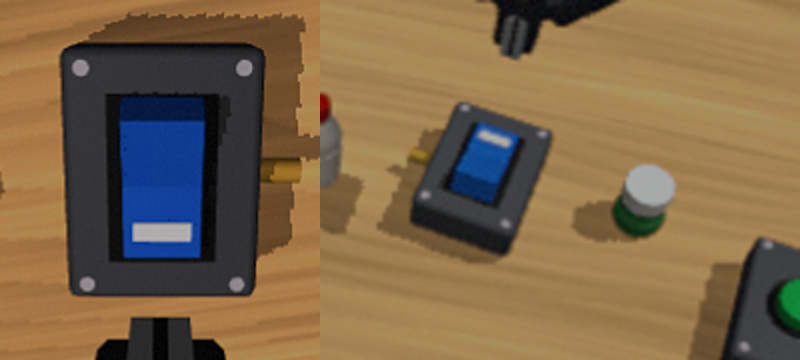

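Blue is fully over: the far half is raised and the striped half is level. Next is green, at about (0.533, 0.340).

Emit:
drive_tool(deltas=[[[7, -36, 0, 0], [14, -72, 0, 0], [21, -108, 0, 0], [28, -144, 0, 0], [35, -180, 0, 0]]])

```text
t: 6.33
tcp_pos: [0.5131, 0.2914, 0.1408]
tool_rot: [0.997, -0.076, -0.001, 0.001]
force: [0.9, 0.4, 0.2]
finger_gap: 0.001
gripper_force: 0.0
```

Emit:
drive_tool(deltas=[[[7, -36, 5, 0], [11, -52, 20, 0], [11, -52, 40, 0], [11, -52, 50, 0], [11, -52, 50, 0]]])

```text
t: 6.75
tcp_pos: [0.5291, 0.3385, 0.0883]
tool_rot: [0.997, -0.076, -0.004, 0.002]
force: [-0.1, 0.1, -0.4]
finger_gap: 0.001
gripper_force: 0.0
```

Run:
```python
from h import *
go((.533,.3395,.048),-7.6)
```

```text
t 6.75 tcp [0.5291 0.3385 0.0883] yaw -8.7 delta mm [ 4.1 -1.8 40.2] turn -0.019 F [-0.14  0.08 -0.42] gap 0.0007999729846476447
```

Emit:
drive_tool(deltas=[[[3, -1, 20, 0], [3, -1, 34, 0], [3, -1, 38, 0], [3, -1, 40, 0], [3, -1, 42, 0]]])

```text
t: 7.17
tcp_pos: [0.5356, 0.3399, 0.0513]
tool_rot: [0.997, -0.076, 0.0, -0.0]
force: [-0.1, -0.4, 0.4]
finger_gap: -0.001
gripper_force: 0.0
```

Emit:
drive_tool(deltas=[[[0, 0, 2, 0], [0, 0, 4, 0], [0, 0, 5, 0], [0, 0, 5.5, 0], [0, 0, 5.5, 0]]])

```text
t: 7.58
tcp_pos: [0.5361, 0.3404, 0.0462]
tool_rot: [0.997, -0.076, 0.001, -0.0]
force: [0.1, 0.1, 3.2]
finger_gap: -0.001
gripper_force: 1.2
```

Emit:
drive_tool(deltas=[[[0, 0, 2, 0], [0, 0, 4, 0], [0, 0, 5, 0], [0, 0, 5, 0], [0, 0, 5, 0]]])

```text
t: 8.0
tcp_pos: [0.5361, 0.3405, 0.042]
tool_rot: [0.997, -0.076, 0.001, -0.0]
force: [-1.4, -1.1, 10.9]
finger_gap: 0.003
gripper_force: 5.1
```

The button bottomed out at z = 42.0 mm with 10.9 N. I'll release it and check everything.

Emit:
drive_tool(deltas=[[[0, 0, -8, 0], [0, 0, -30, 0], [0, 0, -65, 0], [0, 0, -100, 0], [0, 0, -120, 0]]])

```text
t: 8.42
tcp_pos: [0.5363, 0.3411, 0.1636]
tool_rot: [0.997, -0.076, 0.001, -0.001]
force: [1.1, 0.8, 0.3]
finger_gap: 0.001
gripper_force: 0.0
```

Emit:
drive_tool(deltas=[[[-30, 0, -10, 0], [-60, 0, -20, 0], [-60, 0, -20, 0], [-60, 0, -20, 0], [-60, 0, -20, 0]]])

```text
t: 8.83
tcp_pos: [0.4762, 0.3496, 0.1803]
tool_rot: [0.997, -0.076, 0.0, -0.0]
force: [0.0, 0.2, -0.6]
finger_gap: 0.001
gripper_force: 0.0
```

Run:
```python
from h import *
t,s=[np.ascontiguousarray(vision.snapshot(n)[:,:,::-1]) for n in("top","scene")]
cv2.imwrite("pics/s2.png",s)
s0=cv2.imread("pics/scene0.png"); G=((50,120,60),(85,255,255))
for im in(s0,s): print(blob(im,(451,252),*G)[:2])
```

```text
(array([451.35545024, 250.31753555]), np.int32(211))
(array([451.24186047, 250.46046512]), np.int32(215))
```

View pics/s2.png

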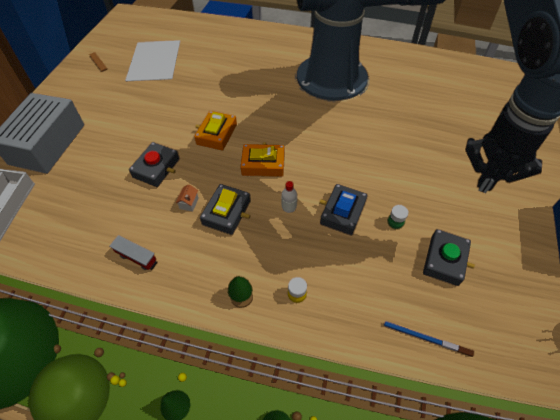

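The final view shows everything in its place and the arm clear. The green button is up at (451,250), where it was at the start.

```bash
python3 -c "
from station import manip
print(manip.sign_off())"
```

```text
the job is handed in; nothing more can be done
None
```

The job is handed in, with no verdict returned: I tipped the yellow rocker fully over, then the blue, then pressed the green button to its stop and it sprang back up; the red button was not touched, and the last picture shows nothing moved.

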